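Pop the card tray and catch it before it hits the cup

ROBOT

A 6-joint arm with a two-finger parallel gripper is mounted at the origin on the work surface. World frame = base frame: x ahead of the robot, y to its left, z up, the work surface at z = 0. Lengths are in m, angles in rad, forces in N, time in s.
With the tool pointing down it reaches from about 0.35 to 0.975 m from the base axis. Payload 4.9 kg.
Tool frame: the origin (TCP) lies on the mounting face of the last link; the fingertips stand 173 mm ahead of it and the grasp point (between the pads) lies 155 mm ahead of it; z points along the fingers, y is the direction in which the jaws open and shut (so a half turn about z gives the same grasp; the last joint's range is limited). The gripper opens to 85 mm and grips with 20 to 120 N. Pads are 22 mm wide; open, the fingers measure 114 mm over their backs; the gripper's body (76 mm by 85 mm) begins 54 mm behind the grasp point. The pads swing forward as they close: fully open they stand 13 mm farther back than shut.
Start: joints at [1.095, 0.053, 1.613, -0, 1.476, -0.119], TCP at [0.218, 0.586, 0.405] pointing down, gripper open.
Joint ranges: [-3.01, 3.01], [-1.01, 2.22], [0.06, 2.58], [-1.02, 4.17], [0.09, 2.62], [-3.14, 3.14]. Speed limits (rad/s): [2.57, 2.57, 3.14, 3.14, 3.14, 3.14].

INTERFACE

Orientations are given as a unit quaternion [w, x, y, z].
In Python, from plant import manip gives the robot as it stands.
- The arm moves only by the tool play_rows, never from a script. Its argument "increments" is a list of rows, each an object with "offset": the shift along the tool's x, y, z in mm, a list of three; "twist": the turn about the tool's z in rad; "grip": the opening, from 0 (shut) to 1 (fully open). In form: [{"offset": [dx, dy, dz], "twist": twist, "grip": grip}, ...]. A call has 1 to 5 rows; each row is the pose to reach, as a shift and turn from the pose commanded when the call began, along the tool's axes at that moment; what a row does not reach only later rows make up. A row lasts 1/12 s, in which the tool goes at most 41.7 mm and 7.16 degrees, less where a joint would pass 70% of its speed; a pose out of reach is approached as far as the arm can. A call with a gripper value outside its range is refused whole. The fingers move at their own pace and stop on an object; the grip force is fixed at half the most. Time passes only in rows, so rows that repeat a pose let the fingers close. It gives the time, the measured TCP pose, the force and the opening at its end, in the units of the state.
- manip.state(): the state, without advancing time (a new reading comes with each control period).
- manip.grab_frame(name): name is "side" or "top" or "wrist"; returns the picture (400x640x3 uint8, blue, green, red); there is no depth.
- manip.get_calibration(name): a dict with "fx", "fy", "cx", "cy" (pixels), "T" (4x4, takes a point from camera to world coordinates). Camera axes: x right, y down, z forward; pixel columns grow to the right and rows downward; lengths in m; the calibration is good to about 2 mm. A picture is of the moment at which its call begins: read the wrist's pose just before it. get_calibration takes no time and is no camera call; for the wrist camera it gives the pose at the moment of the call.
- manip.job_done(): hands the job in, once; it reports no verdict.
Trained networks look in the newest picture that a camera, given by its name, has taken for a name from the list of things; names that differ only in an ending like _2 or _b are one class to them, and where a whole thing is asked for, a point or a joint stands for the part that bears it (a point fixed in the world has none). Each returns a list of dicts, best first, with "p" (0 to 1); they miss things now and then, are a little off and sometimes report something else, mostly with a low value. They report only what shows in the picture. A call takes as long as a camera call. They do not tell look-alikes from the thing itself.
- manip.boxes_of(query, camera): "xyz" ([x, y, z] in m, in the coordinates of the camera as it stood for that picture, good to about 4 mm: the middle of the surface that is visible of it).
- manip.tip_of(query, camera): "xyz" ([x, y, z] in m, in the coordinates of the camera as it stood for that picture, good to about 4 mm: a listed point, or the origin of a listed thing).
The state is a dict: "time": time; "joint_pos": joint angles; "joint_vel": joint speeds; "joint_efforts": joint torques, N m; "tool_pos": TCP position; "tool_rot": TCP orientation; "contact_force": force on the tool from outside, world axes, zero at the start; "ft_torque": the same for the moment, N m; "gripper_width": opening from 0.0 (shut) to 1.0 (fully open).
Only numpy, scipy, OpenCV 4.12 (cv2) and the standard library are available. Lean on these libraries where they do the work, as an engineer would, in place of code of your own. Each camera call takes 0.05 s, during which the arm holds its last target. There are 200 camera calls.

TASK

Someone left a cup in front of the desk organiser's spring-loaded card tray. Press the orange eject button with one fingertip and, keeping that finger on the button, let the blue tray front run against your other finger so that the tray is caught a few centimetres open, before it reaches the cup. Do not pinch, grasp or lift anything, leave the cup, stapler and tape roll where they stand, and finish while still holding: one finger on the button, the other stopping the tray.

Things in the scene. Friction and masses are not known exactly. Their poses are not given: they have to be found in the camera images.
- organiser: Wooden desk organiser, fixed to the desk. Origin: centre of its underside, on the desk. Housing 150 mm (x) by 110 mm (y); its x axis points to the rear, so the tray slides out along its -x. Flat deck 40 mm above the desk; the rear 60 mm (x from +15 to +75 mm) is a pen block 56 mm high with pens standing up to 101 mm above the desk at x = +45 mm. The button's axis lies on the centre line at x = -43 mm.
- button_top (a point): Centre of the top of the round orange eject button, 34 mm across, 54 mm above the desk when not pressed. Pressed straight down it travels 10 mm, the spring rising from about 2.5 N to 5.5 N; about 4 mm down it frees the tray.
- eject (a joint): Eject button: how far it is down, m; 0 = up, 0.010 = fully down.
- tray_front (a point): Middle of the top edge of the outer face of the tray's upright blue front panel (106 mm wide, 8 mm thick, top 70 mm above the desk, foot 4 mm above it; it stands 30 mm higher than the deck). When the tray is shut the outer face is 40 mm ahead of the button's axis (along the organiser's -x), the inner face 32 mm. It moves with the tray.
- tray (a joint): Card tray: how far it is out, m; 0 = shut (latched), 0.120 = all the way. When freed, a spring of about 3 N pushes it out at about 80 mm/s and goes on pushing until something stops it. It would meet the cup at about 0.09 to 0.11.
- cup_mid (a point): Centre, half-way up, of the loose white cup, 66 mm across and 58 mm high, in the path of the tray.
- stapler_mid (a point): Centre, half-way up, of the loose green stapler lying beside the organiser, 120 mm long (x), 34 mm wide, 40 mm high.
- tape_mid (a point): Centre of the loose amber tape roll lying flat beside the organiser, 68 mm across, 22 mm high.
Things that resemble listed ones, but are neither listed nor needed, are in the scene too. There is more than one size of the organiser; the job needs the smaller.

How it is judged:
On the way, in this order (a step that is already met when the one before it is completed fails the run):
1. a finger on the button frees the tray (value of joint tray above 0.003 m and contact force between the fingers and eject above 0.3 N), for 0.02 s.
2. with a finger still on the button, the tray comes to rest against a finger, short of the cup (value of joint tray between 0.012 and 0.085 m and velocity of joint tray between -0.006 and 0.006 m/s and contact force between the fingers and tray above 0.4 N and contact force between the fingers and eject above 0.4 N), for 0.3 s.
At the end, for the whole second after the job is handed in: The tray is at rest between 12 and 85 mm open, pushing against a finger (over 0.4 N) while a finger still presses the button (over 0.4 N); cup, stapler and tape roll are within 10 mm of where they stood (all of step 2 and distance of each of cup_mid, stapler_mid, tape_mid from where it was at the start of the episode below 0.01 m); the arm keeps its last pose, push and grip.
It fails at once if the cup is moved or lifted (more than 10 mm) (distance of cup_mid from where it was at the start of the episode above 0.01 m).
It fails at once if the stapler is moved or lifted (more than 10 mm) (distance of stapler_mid from where it was at the start of the episode above 0.01 m).
It fails at once if the tape roll is moved or lifted (more than 10 mm) (distance of tape_mid from where it was at the start of the episode above 0.01 m).
It fails at once if the tray runs into the cup (contact force between tray and cup above 0.1 N).
It fails at once if the tray front is pinched or forced (over 20 N from the fingers) (contact force between the fingers and tray above 20 N).
It also fails if it takes over 35 s, if anything falls off the work surface, if the arm or the gripper's body presses on something with over 40 N, if the wrist force passes 120 N, or if a joint passes its speed limit or range.

## Working session

There is one attempt and no reset: what is moved stays moved. The work goes in short steps, Python scripts to look and compute and a tool call to move; the robot and the scene stay as the last step left them, time stands still between calls to the robot, and variables do not carry over. Pictures are saved under pics/ and viewed, about 8 in all and at most 12, crops included, and the job is handed in when it is done.

Besides the shell and the picture viewer there is one more tool, called after "Call:" by a JSON object that holds its "op" and its "data". play_rows: Moves the arm, as the interface text tells. Its arguments: {"type":"object","properties":{"increments":{"type":"array"}},"required":["increments"]}

```bash
mkdir -p pics
cat > h.py <<'E'
import numpy as np, cv2
from plant import manip
def det(cam, names):
    T=np.array(manip.get_calibration(cam)["T"])
    for n in names:
        for f in ("tip_of",):
            for d in getattr(manip,f)(n,cam)[:3]:
                p=T@np.r_[d["xyz"],1]; print(cam,n,np.round(p[:3],3),round(d["p"],2))
E
python3 - <<'E'
from h import *
a=manip.grab_frame("top");cv2.imwrite("pics/top0.png",a)
det("top",["organiser","button_top","tray_front","cup_mid","stapler_mid","tape_mid"])
b=manip.grab_frame("side");cv2.imwrite("pics/side0.png",b)
det("side",["button_top","tray_front"])
print(manip.state())
E
```

```text
top organiser [0.338 0.005 0.002] 0.98
top organiser [ 0.603 -0.013 -0.001] 0.71
top button_top [0.399 0.008 0.07 ] 0.67
top button_top [ 0.828 -0.014  0.03 ] 0.51
top button_top [ 0.648 -0.015  0.051] 0.48
top tray_front [0.453 0.018 0.1  ] 0.84
top tray_front [ 0.686 -0.013  0.068] 0.61
top stapler_mid [ 0.613 -0.145  0.019] 0.57
top tape_mid [0.617 0.115 0.01 ] 0.74
side button_top [0.397 0.007 0.075] 0.56
side button_top [ 0.647 -0.018  0.053] 0.48
side tray_front [0.449 0.018 0.103] 0.81
{'time': 0.5, 'joint_pos': array([ 1.09500621e+00,  5.26863877e-02,  1.61293093e+00,  1.12996092e-05,
        1.47599650e+00, -1.19031839e-01]), 'joint_vel': array([-0.00016633,  0.00217381, -0.00126796,  0.00035041, -0.00136655,
        0.00106867]), 'joint_efforts': array([-6.31078947e-04, -3.93218386e+01, -3.70026827e+01, -1.59729047e-04,
        1.32834470e-03,  9.22345549e-06]), 'tool_pos': array([0.21827862, 0.58561542, 0.40469352]), 'tool_rot': array([-8.47804380e-06,  1.77435190e-01,  9.84132488e-01, -8.46766375e-06]), 'contact_force': array([ 0.20287738, -1.12271372, -0.13322397]), 'ft_torque': array([ 0.03248082, -0.06841712, -0.02705465]), 'gripper_width': 0.9995658826608118}
```

View pics/top0.png

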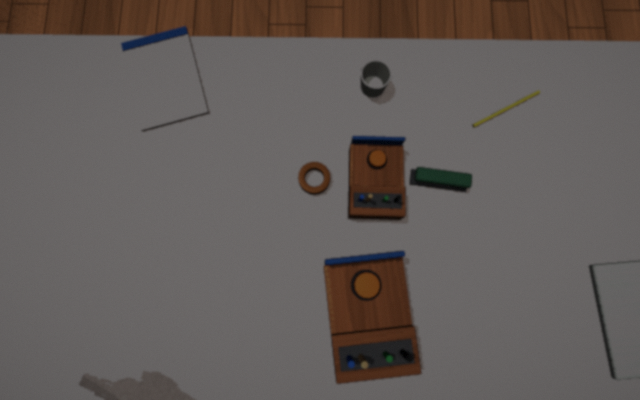

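View pics/side0.png

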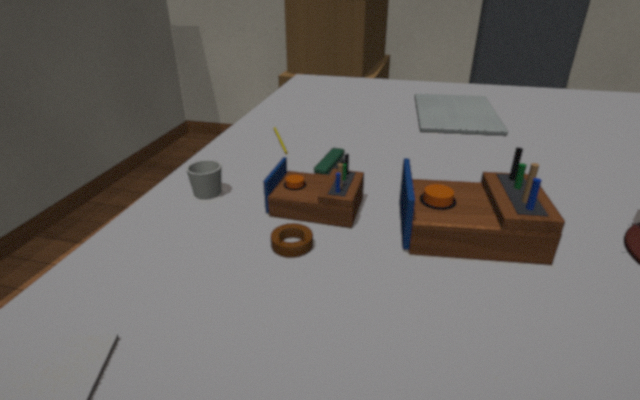

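Small organiser near (0.603, -0.013), with its tray facing world +x. The cup is ahead at top-view (375,78), the tape at (314,178) and the stapler at (443,178). The bigger look-alike is nearer the base. I'll move above the small one, then take a closer look.

Call:
{"op": "play_rows", "data": {"increments": [{"offset":[-33,-20,3],"twist":0,"grip":1},{"offset":[-66,-40,6],"twist":0,"grip":1},{"offset":[-99,-60,9],"twist":0,"grip":1},{"offset":[-132,-80,12],"twist":0,"grip":1},{"offset":[-165,-100,14],"twist":0,"grip":1}]}}

```text
time: 0.92
tool_pos: [0.3386, 0.4328, 0.3905]
tool_rot: [0.0, 0.177, 0.984, 0.0]
contact_force: [0.4, -0.6, 0.7]
gripper_width: 1.005
```

Call:
{"op": "play_rows", "data": {"increments": [{"offset":[-33,-20,3],"twist":0,"grip":1},{"offset":[-66,-40,6],"twist":0,"grip":1},{"offset":[-99,-60,9],"twist":0,"grip":1},{"offset":[-132,-80,12],"twist":0,"grip":1},{"offset":[-165,-100,14],"twist":0,"grip":1}]}}

```text
time: 1.33
tool_pos: [0.4584, 0.2813, 0.3767]
tool_rot: [0.0, 0.177, 0.984, 0.0]
contact_force: [1.7, 1.1, 0.5]
gripper_width: 1.005
```

Call:
{"op": "play_rows", "data": {"increments": [{"offset":[-33,-20,3],"twist":0,"grip":1},{"offset":[-66,-40,6],"twist":0,"grip":1},{"offset":[-99,-60,9],"twist":0,"grip":1},{"offset":[-132,-80,12],"twist":0,"grip":1},{"offset":[-165,-100,14],"twist":0,"grip":1}]}}

```text
time: 1.75
tool_pos: [0.5782, 0.1298, 0.3626]
tool_rot: [0.0, 0.178, 0.984, 0.0]
contact_force: [0.4, 0.2, 0.7]
gripper_width: 1.001
```

Call:
{"op": "play_rows", "data": {"increments": [{"offset":[-33,-20,0],"twist":0,"grip":1},{"offset":[-66,-40,0],"twist":0,"grip":1},{"offset":[-99,-60,0],"twist":0,"grip":1},{"offset":[-132,-80,0],"twist":0,"grip":1},{"offset":[-160,-96,0],"twist":0,"grip":1}]}}

```text
time: 2.17
tool_pos: [0.6949, -0.0167, 0.3627]
tool_rot: [0.0, 0.178, 0.984, -0.0]
contact_force: [-0.4, 0.5, -0.4]
gripper_width: 0.994
```

Call:
{"op": "play_rows", "data": {"increments": [{"offset":[0,0,0],"twist":0.12,"grip":1},{"offset":[0,0,0],"twist":0.24,"grip":1},{"offset":[0,0,0],"twist":0.36,"grip":1},{"offset":[0,0,0],"twist":0.48,"grip":1},{"offset":[0,0,0],"twist":0.6,"grip":1}]}}

```text
time: 2.58
tool_pos: [0.6938, -0.0144, 0.3626]
tool_rot: [-0.0, 0.463, 0.886, -0.0]
contact_force: [-0.1, -0.2, -0.3]
gripper_width: 1.0
```

Call:
{"op": "play_rows", "data": {"increments": [{"offset":[0,0,0],"twist":0.12,"grip":1},{"offset":[0,0,0],"twist":0.24,"grip":1},{"offset":[0,0,0],"twist":0.36,"grip":1},{"offset":[0,0,0],"twist":0.48,"grip":1},{"offset":[0,0,0],"twist":0.6,"grip":1}]}}

```text
time: 3.0
tool_pos: [0.6937, -0.0142, 0.3627]
tool_rot: [-0.0, 0.704, 0.71, -0.0]
contact_force: [-1.5, 0.0, -0.7]
gripper_width: 1.0
```

Run:
```python
from h import *
a=manip.grab_frame("wrist");cv2.imwrite("pics/w1.png",a)
det("wrist",["organiser","button_top","tray_front","cup_mid"])
c=manip.get_calibration("wrist");print({k:np.round(v,4).tolist() for k,v in c.items()})
# colour-based: orange button & blue panel in upscaled mask, projected to known planes
def proj(u,v,z):
    T=np.array(c["T"]);d=T[:3,:3]@[(u-c["cx"])/c["fx"],(v-c["cy"])/c["fy"],1];return T[:3,3]+d*(z-T[2,3])/d[2]
h=cv2.cvtColor(a,cv2.COLOR_BGR2HSV)
for nm,lo,hi,z in (("orange",(8,200,90),(20,255,255),.054),("blue",(105,150,30),(130,255,255),.070)):
    m=cv2.inRange(h,lo,hi);n,l,s,ce=cv2.connectedComponentsWithStats(m)
    for i in range(1,n):
        if s[i,4]>150:
            r=cv2.minAreaRect(np.argwhere(l==i)[:,::-1].astype(np.float32));b=cv2.boxPoints(r)
            print(nm,s[i],ce[i].round(1),proj(*ce[i],z).round(4),[proj(*q,z)[:2].round(4).tolist() for q in b])
```

```text
wrist organiser [ 0.61  -0.015 -0.004] 0.75
wrist button_top [ 0.651 -0.017  0.055] 0.87
wrist tray_front [ 0.689 -0.016  0.07 ] 0.67
wrist cup_mid [ 0.832 -0.008  0.029] 0.97
{'fx': 335.5548, 'fy': 335.5548, 'cx': 321.4816, 'cy': 200.8746, 'T': [[0.9999, 0.0161, 0.0063, 0.6922], [0.0172, -0.9533, -0.3017, 0.0636], [0.0012, 0.3017, -0.9534, 0.3323], [0.0, 0.0, 0.0, 1.0]]}
orange [ 192    0   79   73 2039] [224.4  38.5] [0.6186 0.1028 0.054 ] [[0.5918, 0.0787], [0.5967, 0.128], [0.6537, 0.129], [0.6523, 0.0797]]
orange [ 251  169   39   39 1185] [269.6 188.2] [ 0.6492 -0.0138  0.054 ] [[0.634, 0.0028], [0.6661, 0.0033], [0.6657, -0.0305], [0.6325, -0.0311]]
blue [    0    57    93   192 11056] [ 34.9 157.4] [0.4678 0.0127 0.07  ] [[0.4602, 0.0856], [0.5265, 0.0867], [0.4979, -0.0651], [0.4191, -0.0664]]
blue [ 306  125   12  128 1104] [311.3 187. ] [ 0.6855 -0.0077  0.07  ] [[0.6808, -0.0658], [0.6827, 0.0415], [0.6897, 0.0414], [0.6887, -0.0658]]
blue [134 142  31  15 265] [149.2 149.1] [0.5586 0.0208 0.07  ] [[0.546, 0.0202], [0.5697, 0.0281], [0.5712, 0.0212], [0.5473, 0.0131]]
```

View pics/w1.png

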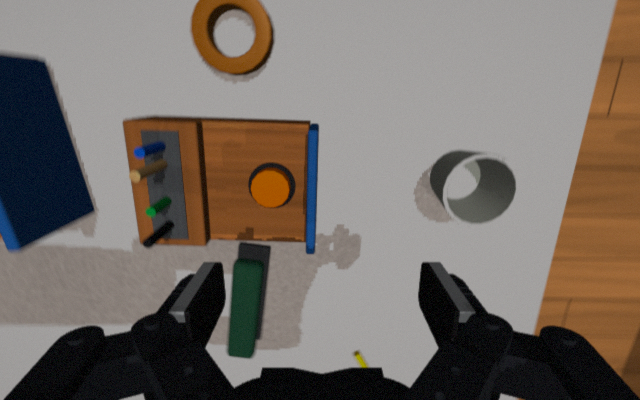

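Button measured at (0.650, -0.015, 0.054), panel outer face at x≈0.689 and cup at (0.832, -0.008). These agree with the stated heights and the 40 mm offset. The wrist view shows the button at (270,188), the panel at column 311 and the cup at (475,188). Plan: TCP x = 0.700 at full opening, which puts the rear finger on the button and the front pad about 53 mm ahead of the panel.

Call:
{"op": "play_rows", "data": {"increments": [{"offset":[0,6,30],"twist":0,"grip":1},{"offset":[0,6,60],"twist":0,"grip":1},{"offset":[0,6,90],"twist":0,"grip":1},{"offset":[0,6,120],"twist":0,"grip":1},{"offset":[0,6,126],"twist":0,"grip":1}]}}

```text
time: 3.67
tool_pos: [0.6973, -0.0139, 0.2298]
tool_rot: [-0.004, 0.702, 0.713, -0.003]
contact_force: [-0.3, -0.1, -2.0]
gripper_width: 0.999
```

Run:
```python
from h import *
a=manip.grab_frame("wrist");b=manip.grab_frame("side")
b=cv2.resize(b[110:260,180:400],None,fx=2.5,fy=2.5,interpolation=cv2.INTER_CUBIC)
cv2.imwrite("pics/w2.png",a);cv2.imwrite("pics/s2.png",b)
s=manip.state();print(s["tool_pos"],s["contact_force"])
```

```text
[ 0.69882322 -0.0140157   0.23417772] [ 0.35306003  0.23843632 -0.02288945]
```

View pics/w2.png

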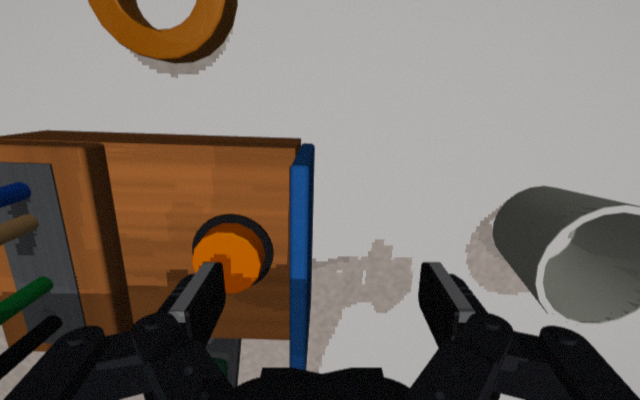

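View pics/s2.png

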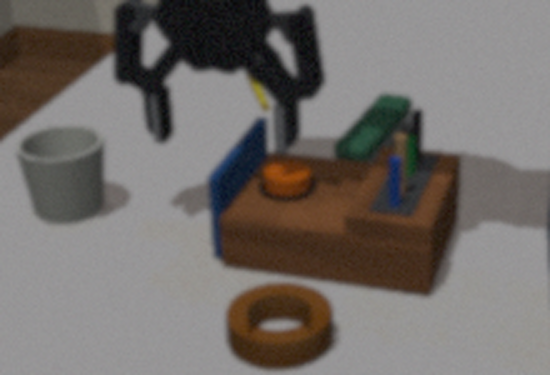

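The wrist view has the rear fingertip (205,270) at the button (230,258) and the front finger (440,280) between panel and cup. The side view agrees. Descending gently.

Call:
{"op": "play_rows", "data": {"increments": [{"offset":[0,1,4],"twist":0,"grip":1},{"offset":[0,1,8],"twist":0,"grip":1},{"offset":[0,1,12],"twist":0,"grip":1},{"offset":[0,1,16],"twist":0,"grip":1},{"offset":[0,1,16],"twist":0,"grip":1}]}}

```text
time: 4.18
tool_pos: [0.7006, -0.0141, 0.2205]
tool_rot: [-0.0, 0.702, 0.712, -0.0]
contact_force: [-1.0, 0.3, -0.1]
gripper_width: 0.996
```

Call:
{"op": "play_rows", "data": {"increments": [{"offset":[0,0,1],"twist":0,"grip":1},{"offset":[0,0,2],"twist":0,"grip":1},{"offset":[0,0,3],"twist":0,"grip":1},{"offset":[0,0,3],"twist":0,"grip":1},{"offset":[0,0,3],"twist":0,"grip":1}]}}

```text
time: 4.6
tool_pos: [0.7007, -0.0141, 0.2177]
tool_rot: [-0.0, 0.702, 0.712, -0.0]
contact_force: [0.7, -0.1, -0.2]
gripper_width: 1.0
```

Call:
{"op": "play_rows", "data": {"increments": [{"offset":[0,0,1],"twist":0,"grip":1},{"offset":[0,0,2],"twist":0,"grip":1},{"offset":[0,0,3],"twist":0,"grip":1},{"offset":[0,0,4],"twist":0,"grip":1},{"offset":[0,0,4],"twist":0,"grip":1}]}}

```text
time: 5.02
tool_pos: [0.7008, -0.0141, 0.214]
tool_rot: [-0.0, 0.702, 0.712, -0.0]
contact_force: [-0.6, 0.1, 2.0]
gripper_width: 0.999
```

Call:
{"op": "play_rows", "data": {"increments": [{"offset":[0,0,1],"twist":0,"grip":1},{"offset":[0,0,2],"twist":0,"grip":1},{"offset":[0,0,3],"twist":0,"grip":1},{"offset":[0,0,3],"twist":0,"grip":1},{"offset":[0,0,3],"twist":0,"grip":1}]}}

```text
time: 5.43
tool_pos: [0.7008, -0.0141, 0.2109]
tool_rot: [0.0, 0.702, 0.712, 0.0]
contact_force: [-2.2, -0.3, 4.4]
gripper_width: 1.0
```

Contact came at TCP z ≈ 0.2145. Pressing about 4 mm further and holding while the tray runs out.

Call:
{"op": "play_rows", "data": {"increments": [{"offset":[0,0,2],"twist":0,"grip":1},{"offset":[0,0,4],"twist":0,"grip":1},{"offset":[0,0,4],"twist":0,"grip":1},{"offset":[0,0,4],"twist":0,"grip":1},{"offset":[0,0,4],"twist":0,"grip":1}]}}

```text
time: 5.85
tool_pos: [0.7008, -0.0141, 0.2068]
tool_rot: [0.0, 0.702, 0.712, 0.0]
contact_force: [-1.4, 0.4, 4.2]
gripper_width: 1.001
```

Call:
{"op": "play_rows", "data": {"increments": [{"offset":[0,0,0],"twist":0,"grip":1},{"offset":[0,0,0],"twist":0,"grip":1},{"offset":[0,0,0],"twist":0,"grip":1},{"offset":[0,0,0],"twist":0,"grip":1},{"offset":[0,0,0],"twist":0,"grip":1}]}}

```text
time: 6.27
tool_pos: [0.7009, -0.0141, 0.2069]
tool_rot: [0.0, 0.702, 0.712, 0.0]
contact_force: [1.3, -0.0, 3.8]
gripper_width: 1.0
```

Call:
{"op": "play_rows", "data": {"increments": [{"offset":[0,0,0],"twist":0,"grip":1},{"offset":[0,0,0],"twist":0,"grip":1},{"offset":[0,0,0],"twist":0,"grip":1},{"offset":[0,0,0],"twist":0,"grip":1},{"offset":[0,0,0],"twist":0,"grip":1}]}}

```text
time: 6.68
tool_pos: [0.7008, -0.0141, 0.2068]
tool_rot: [0.0, 0.702, 0.712, 0.0]
contact_force: [0.7, -0.6, 3.9]
gripper_width: 0.997
```

Run:
```python
from h import *
a=manip.grab_frame("wrist");b=manip.grab_frame("side");manip.grab_frame("top")
det("wrist",["cup_mid"]);det("top",["tray_front","stapler_mid","tape_mid"])
b=cv2.resize(b[110:260,180:400],None,fx=2.5,fy=2.5,interpolation=cv2.INTER_CUBIC)
cv2.imwrite("pics/w3.png",a);cv2.imwrite("pics/s3.png",b)
f=[]
for i in range(8): manip.grab_frame("side"); f.append(manip.state()["contact_force"])
s=manip.state();print(s["time"],s["tool_pos"],np.mean(f,0),s["gripper_width"])
```

```text
wrist cup_mid [ 0.831 -0.01   0.029] 0.64
top stapler_mid [ 0.61  -0.148  0.019] 0.82
top tape_mid [0.617 0.114 0.009] 0.65
7.4333 [ 0.70084233 -0.01413732  0.20685887] [1.34416419 0.11245523 4.52832612] 1.0025760347949026
```

View pics/w3.png

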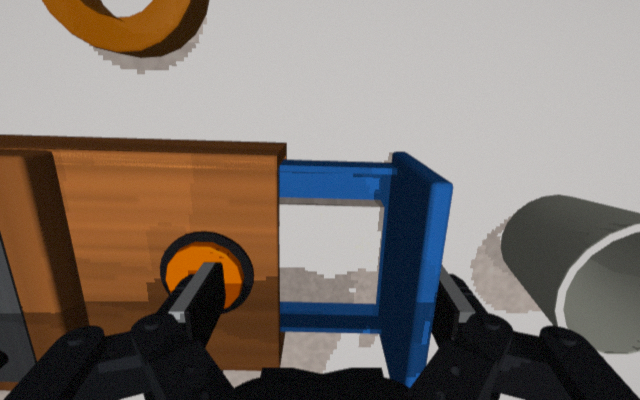

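View pics/s3.png

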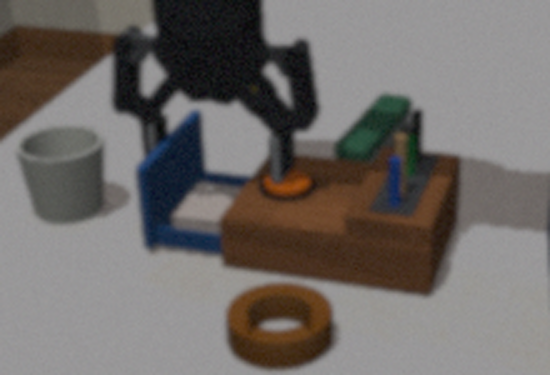

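The tray is caught about 50 mm open: the panel (440,290) rests on the front finger, the rear finger is on the pressed button, and the cup is clear. Handing in.

```bash
python3 -c "
from plant import manip
print(manip.job_done())"
```

```text
the job is handed in; nothing more can be done
None
```

I pressed the smaller organiser's eject button with the rear finger. The tray ran against the front finger and stopped about 53 mm open, going by where I placed that finger. I handed the job in still holding both; the hand-in reports no verdict.

**Last checks, at about 7.4 s of the 35 s:**
- **Button:** it is about 7.5 mm down, with about 4.5 N of upward force measured on the tool.
- **Tray:** pictures from two cameras show the panel resting on the front finger with the cup clear. The outward push read about 1.3 N on average. That is less than the 3 N spring, but single readings vary by about 1 N and the button finger may take some of the load.
- **Loose objects:** cup, stapler and tape roll were each found within about 4 mm of their first positions, which is within detection error.

**One check missed:** the network did not find the tray front in the final top picture, so the opening was not measured independently.

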